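Feel along the poker before picking it up

TASK

Check that the poker by the unlit jiko is safe to pick up: pass your fingertips slowly along its steel, from the tip, round the bend and on up to the wooden handle, about a finger's breadth above the steel and without touching it. Then lower your fingertips gently onto the middle of the handle's top and finish there, the program ending while they still rest lightly on it. Grip nothing, and do not shift or lift the poker or disturb the things around it.

Things in the scene. Friction and masses are not known exactly. Their poses are not given: they have to be found in the camera images.
- poker: Loose 0.6 kg poker lying flat on the floor, 380 mm long plus a thin ring at the handle end. Dark steel bar 12 mm square; wooden handle 28 mm wide, 22 mm high. Origin on the floor; x runs along the straight shaft from handle to bend, z up. Handle x = -200 to -90 mm, straight steel -90 to 130 mm, then it bends 40 degrees to +y for 65 mm to a tapered tip. Rigid; slides if pushed sideways.
- tip (a point): Over the tapered tip of the poker, 5 mm short of its end, 12 mm above the floor (level with the top of the bar). The pass begins here.
- bend (a point): Top of the bar at the bend, 12 mm above the floor, 60 mm from the tip point.
- mark1 (a point): Point on top of the straight steel bar, 50 mm from the bend towards the handle.
- mark2 (a point): Point on top of the straight steel bar, 100 mm from the bend.
- mark3 (a point): Point on top of the straight steel bar, 150 mm from the bend.
- steel_end (a point): Point on top of the straight steel bar, 200 mm from the bend and 20 mm short of the handle. The pass over the steel ends here.
- handle_top (a point): Middle of the top of the wooden handle, 22 mm above the floor, 75 mm beyond the steel_end point. The handle is rigid: touch it slowly.
- tin: Steel charcoal tin, 130 mm across, 120 mm high, loose; origin under its centre. Bystander. (The jiko, a fixed stove 270 mm across and 225 mm high, stands clear of the work near the robot's right, around x 0.23, y -0.62 m.)
- tin_lid: Loose lift-off lid on the tin, 136 mm across, with a knob, 33 mm high; origin at the centre of its underside. Bystander.
- kettle: Small aluminium kettle, 144 mm across, 165 mm high with its bail, spout reaching 110 mm from its centre along its x; origin under its centre. Bystander.
- fan: Red plastic hand fan lying flat, blade 160 x 170 mm, 9 mm high, handle 120 mm long towards its -x; origin under the blade's centre. Bystander.
- lighter: Gas lighter lying flat, 205 mm long, 26 mm wide (trigger out to 23 mm on its -y side), 20 mm high; origin under its middle, steel nozzle towards its +x. Bystander.

How it is judged:
By the outcome, as a careful person would: the job done as asked, in the order asked, and still so for the second after the job is handed in, while the arm keeps its last pose, push and grip.
It also fails if it takes over 43 s, if anything falls off the work surface, if the arm or the gripper's body presses on something with over 40 N, if the wrist force passes 120 N, or if a joint passes its speed limit or range.

ROBOT

A 6-joint arm with a two-finger parallel gripper is mounted at the origin on the work surface. World frame = base frame: x ahead of the robot, y to its left, z up, the work surface at z = 0. Lengths are in mm, angles in degrees, forces in N, time in s.
With the tool pointing down it reaches from about 350 to 850 mm from the base axis. Payload 8.1 kg.
Tool frame: the origin (TCP) lies midway between the tips of the shut fingers; the grasp point (between the pads) lies 19 mm behind it (r.pinch_z is the distance from the TCP to the grasp point, in mm); z points along the fingers, y is the line along which they close (so a half turn about z gives the same grasp; the last joint's range is limited). The gripper opens to 85 mm and grips with 20 to 120 N. Pads are 22 mm wide; open, the fingers measure 114 mm over their backs; the gripper's body (76 mm by 85 mm) begins 54 mm behind the grasp point. The pads swing forward as they close: fully open they stand 13 mm farther back than shut.
Start: joints at [67.3, 7.471, 85.268, -0, 87.261, -4.893], TCP at [183.471, 571.265, 231.292] pointing down, gripper open.
Joint ranges: [-169.43, 169.43], [-51.17, 129.36], [1.28, 143.12], [-76.62, 256.62], [0, 156.53], [-152.29, 152.29]. Speed limits (degrees/s): [136.94, 136.94, 159.86, 180, 180, 180].

INTERFACE

Orientations are given as [roll, pitch, yaw] about the fixed x, y, z axes, in that order (R = Rz(yaw) Ry(pitch) Rx(roll)).
In Python, from bench import r gives the robot as it stands.
- The arm moves only by the shell command python3 -m jog 'ROWS' [OPENING] [FORCE]. ROWS is JSON, one flat list of numbers, 6 for each row, row after row: the shift along the tool's x, y, z in m, then the turn, a rotation vector about the tool's x, y, z in rad. A call has 1 to 8 rows; each row is the pose to reach, as a shift and turn from the pose commanded when the call began, along the tool's axes at that moment; what a row does not reach only later rows make up. A row lasts 1/8 s, in which the tool goes at most 62.5 mm and 10.7 degrees, less where a joint would pass 70% of its speed; a pose out of reach is approached as far as the arm can. A call with a gripper value outside its range is refused whole. OPENING is the opening, from -1 (shut) to 1 (fully open), set as the call begins (- or left out, the last holds). The fingers move at their own pace and stop on an object; FORCE is the grip in N (left out, the last holds). Time passes only in rows, so rows that repeat a pose let the fingers close. It gives the time, the measured TCP pose, the force, the opening and the grip force at its end, in the units of the state.
- r.sense(): the state, without advancing time (a new reading comes with each control period).
- r.snapshot(name): name is "side" or "top" or "wrist"; returns a dict with "pixels" (420x560x3 uint8, red, green, blue), "range_z" (420x560 float32, mm along the optical axis (not along the pixel's ray), 0 where there is no reading), "K" (3x3 intrinsics, pixels), "k1" (the pictures are not rectified: a ray, as slopes to the right and down, at radius r is drawn at 1 + k1 r^2 times it, then the intrinsics apply), "rvec" (rotation vector, rad) and "tvec" (3), from world to camera coordinates, as OpenCV has them. Camera axes: x right, y down, z forward; pixel columns grow to the right and rows downward; lengths in mm; the calibration is good to about 2 mm. A picture is of the moment at which its call begins.
- r.hand_in(): hands the job in; it is judged then, once.
Trained networks look in a picture, given as the dict that the camera call returned (one of the last four; its "shot" number tells which), for a name from the list of things; names that differ only in an ending like _2 or _b are one class to them, and where a whole thing is asked for, a point or a joint stands for the part that bears it (a point fixed in the world has none). Each returns a list of dicts, best first, with "score" (0 to 1); they miss things now and then, are a little off and sometimes report something else, mostly with a low value. They report only what shows in the picture. A call takes as long as a camera call.
- r.look_for(picture, target): "bbox" ([left, top, right, bottom] in pixels, round what is visible of it).
- r.outline_of(picture, target): "region" (420x560 bool, what is visible of it) and "bbox" ([left, top, right, bottom] in pixels, round what is visible of it).
The state is a dict: "time": time; "joint_pos": joint angles; "qd": joint speeds; "joint_efforts": joint torques, N m; "tool_pos": TCP position; "tcp_rot": TCP orientation; "ft_force": force on the tool from outside, world axes, zero at the start; "wrist_torque": the same for the moment, N m; "finger_gap": finger opening in mm; "grip_force": force on a finger pad.
Only numpy, scipy, OpenCV 4.12 (cv2) and the standard library are available. Lean on these libraries where they do the work, as an engineer would, in place of code of your own. Each camera call takes 0.05 s, during which the arm holds its last target. There are 200 camera calls.

## Working session

There is one attempt and no reset: what is moved stays moved. The work goes in short steps, Python scripts to look and compute and a shell command to move; the robot and the scene stay as the last step left them, time stands still between calls to the robot, and variables do not carry over. Pictures are saved under pics/ and viewed, at most 10 in all, crops included, and the job is handed in when it is done.

```bash
mkdir -p pics; cat > h.py <<'E'
import numpy as np, cv2
from bench import r
def pts(s,mask):
    v,u=np.nonzero(mask&(s["range_z"]>0)); z=s["range_z"][v,u].astype(float)
    K=np.array(s["K"]);k1=s["k1"]
    n=cv2.undistortPoints(np.c_[u,v].astype(float)[:,None],K,np.array([k1,0,0,0.]))[:,0]
    R=cv2.Rodrigues(np.array(s["rvec"],float))[0]
    return (np.c_[n*z[:,None],z]-np.array(s["tvec"]).ravel())@R,u,v
def save(s,n): cv2.imwrite("pics/"+n,cv2.cvtColor(s["pixels"],cv2.COLOR_RGB2BGR))
E
cat > a.py <<'E'
from h import *
for c in ("top","side"):
    s=r.snapshot(c); save(s,c+"0.png")
    np.save(c+".npy",s,allow_pickle=True)
    for t in ["poker","tin","kettle","fan","lighter"]:
        for o in r.outline_of(s,t)[:2]:
            p,u,v=pts(s,o["region"])
            if len(p): print(c,t,round(o["score"],2),o["bbox"],len(p),np.median(p,0).round(),np.percentile(p,2,0).round(),np.percentile(p,98,0).round())
            if t=="poker": np.save(f"{c}_poker_{o['score']:.2f}.npy",o["region"])
print(r.sense())
E
python3 a.py
```

```text
top poker 0.64 [229.8, 205.0, 362.9, 230.7] 817 [554. -95.  16.] [ 524. -211.    1.] [586. 142.  26.]
top tin 0.83 [110.9, 187.9, 143.1, 235.0] 545 [545. 417.  57.] [498. 409.   4.] [609. 463. 108.]
top tin 0.47 [77.3, 182.3, 129.9, 234.3] 2068 [562. 470. 129.] [501. 412. 123.] [625. 535. 152.]
top kettle 0.56 [420.0, 179.9, 482.6, 229.1] 2177 [ 587. -446.   91.] [ 530. -515.   24.] [ 652. -390.  163.]
top fan 0.63 [261.4, 122.1, 357.0, 185.1] 3430 [737. -20.   6.] [ 659. -183.    1.] [823.  63.  13.]
top lighter 0.92 [253.9, 240.3, 324.1, 268.0] 535 [442. -46.  18.] [ 414. -107.   -2.] [480.  69.  24.]
side poker 0.69 [246.0, 209.3, 321.3, 277.2] 675 [ 553. -107.   13.] [ 522. -218.   -3.] [587. 139.  24.]
side tin 0.89 [171.3, 149.0, 209.8, 181.7] 914 [528. 424.  61.] [497. 409.   1.] [600. 503. 122.]
side kettle 0.57 [364.5, 270.3, 429.6, 333.2] 2491 [ 566. -474.   84.] [ 527. -532.    8.] [ 632. -377.  160.]
side kettle 0.35 [247.8, 211.5, 321.2, 275.3] 679 [554. -95.  13.] [ 522. -216.   -3.] [587. 139.  25.]
side fan 0.91 [285.1, 188.7, 360.2, 242.1] 1736 [735. -26.   6.] [ 658. -188.   -1.] [823.  65.  12.]
side lighter 0.82 [241.4, 229.6, 270.4, 271.7] 392 [441. -42.  16.] [ 414. -108.   -2.] [485.  67.  24.]
{'time': 0.6, 'joint_pos': array([ 6.72993167e+01,  7.46915095e+00,  8.52654216e+01, -2.58096965e-04,
        8.72609238e+01, -4.89186539e+00]), 'qd': array([-0.02598678, -0.05843744, -0.06127352,  0.03149167,  0.04437924,
       -0.00033964]), 'joint_efforts': array([-6.94171813e-04, -5.68968701e+01, -5.00590932e+01,  8.17936234e-05,
        1.63801793e-03,  3.40261477e-05]), 'tool_pos': array([183.48436696, 571.28555175, 231.33607357]), 'tcp_rot': array([1.79995535e+02, 6.40920974e-04, 1.62191194e+02]), 'ft_force': array([-0.02138337,  1.36599961,  0.48911653]), 'wrist_torque': array([-0.00126594, -0.01942151,  0.03854075]), 'grip_force': 0.0, 'finger_gap': 85.7237278182858}
```

```bash
cat > b.py <<'E'
from h import *
import glob
for c in ("top","side"):
    s=np.load(c+".npy",allow_pickle=True).item()
    m=np.load(glob.glob(c+"_poker_*.npy")[0])
    p,u,v=pts(s,m)
    y=p[:,1]
    for a in range(-240,160,20):
        k=(y>=a)&(y<a+20)
        if k.any(): print(c,a,k.sum(),p[k].mean(0).round(1),p[k][:,0].min().round(),p[k][:,0].max().round())
s=np.load("top.npy",allow_pickle=True).item()["pixels"][170:290,200:400]
cv2.imwrite("pics/crop.png",cv2.resize(s[:,:,::-1],(800,480),interpolation=2))
E
python3 b.py
```

```text
top -220 61 [ 533.9 -208.1   21.1] 521.0 547.0
top -200 69 [ 536.1 -189.3   21.7] 524.0 549.0
top -180 74 [ 538.8 -170.    20.6] 524.0 554.0
top -160 70 [ 542.  -150.3   21.1] 529.0 557.0
top -140 69 [ 544.9 -130.7   20.7] 532.0 560.0
top -120 58 [ 548.6 -111.1   19. ] 536.0 559.0
top -100 32 [552.8 -89.9  11.7] 545.0 560.0
top -80 31 [556.1 -69.8  12.2] 550.0 562.0
top -60 31 [559.3 -50.6  11.7] 553.0 565.0
top -40 30 [562.9 -30.5  10.6] 556.0 569.0
top -20 31 [565.6 -10.4  10.9] 560.0 572.0
top 0 37 [569.8   9.8   8.9] 563.0 579.0
top 20 38 [572.5  29.2   9.7] 566.0 582.0
top 40 40 [575.6  49.1  10.1] 568.0 584.0
top 60 33 [579.3  70.4  11.5] 573.0 585.0
top 80 28 [582.4  91.2  11.1] 576.0 588.0
top 100 35 [582.6 110.6  11.8] 572.0 590.0
top 120 32 [571.7 130.7  11.9] 561.0 581.0
top 140 18 [562.4 146.3  10.4] 558.0 569.0
side -240 5 [ 533.2 -221.1    8.8] 524.0 542.0
side -220 70 [ 529.9 -211.1   16.5] 519.0 546.0
side -200 53 [ 531.8 -189.7   17.9] 521.0 547.0
side -180 58 [ 536.3 -169.4   17.9] 524.0 555.0
side -160 60 [ 539.7 -149.8   17.7] 527.0 558.0
side -140 63 [ 545.6 -129.5   16.4] 531.0 578.0
side -120 38 [ 548.8 -112.    13.7] 536.0 578.0
side -100 28 [552.3 -90.7   9.5] 545.0 569.0
side -80 25 [556.  -69.2  10.1] 550.0 565.0
side -60 24 [559.  -50.3   9.9] 553.0 568.0
side -40 29 [562.4 -30.8   8.8] 557.0 572.0
side -20 26 [566.2  -9.9   9.2] 560.0 583.0
side 0 27 [570.6   9.2   8.9] 562.0 587.0
side 20 27 [574.8  29.2   7.3] 566.0 589.0
side 40 21 [575.9  49.5  10. ] 571.0 584.0
side 60 21 [577.9  69.4  10.3] 573.0 586.0
side 80 23 [584.3  90.1   8.9] 575.0 600.0
side 100 32 [582.3 109.7   9.5] 573.0 600.0
side 120 33 [570.9 130.4   9.5] 557.0 584.0
side 140 12 [562.8 145.6   8.9] 557.0 571.0
```

View pics/top0.png

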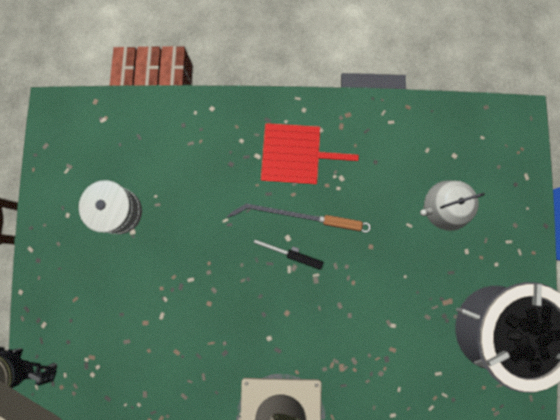

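View pics/crop.png

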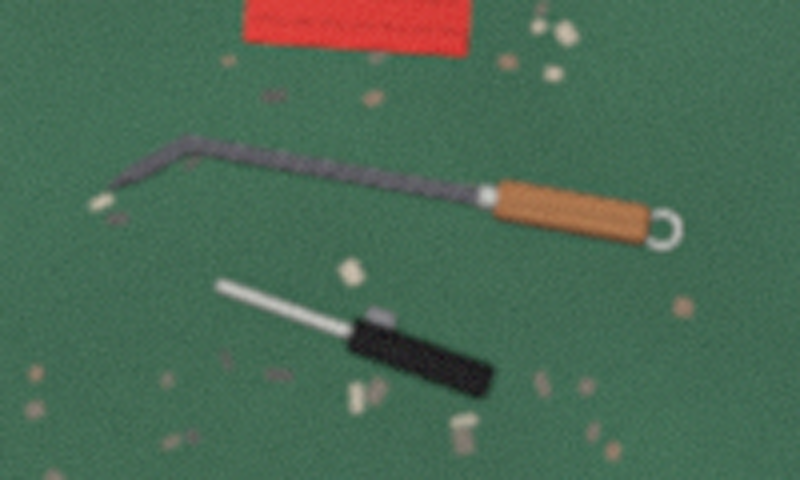

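The top view shows the poker from tip (~227,217), bend (~248,206), ferrule (~322,218) to ring (~367,227). The lighter lies below it, the fan above, and the bend turns towards world -x. Next I fit the poker's pose.

```bash
cat > fit.py <<'E'
from h import *
from scipy.optimize import least_squares
B=np.array([130.,0]); T=B+65*np.array([np.cos(np.radians(40)),np.sin(np.radians(40))])
PT={"tip":B+60*(T-B)/65,"bend":B,"m1":[80,0],"m2":[30,0],"m3":[-20,0],"steel_end":[-70,0],"handle":[-145,0]}
def seg(q,a,b):
    d=b-a;t=np.clip(((q-a)@d)/(d@d),0,1);e=q-a-t[:,None]*d
    return e
def fit(s,m):
    p,_,_=pts(s,m); p=p[(p[:,2]>6)]
    def f(x):
        c,n=np.cos(x[2]),np.sin(x[2]); q=(p[:,:2]-x[:2])@np.array([[c,-n],[n,c]])
        e1=seg(q,np.array([-200.,0]),B);e2=seg(q,B,T)
        h1=np.hypot(*e1.T);h2=np.hypot(*e2.T); return np.minimum(h1,h2)
    o=least_squares(f,[565,-25,1.41],loss="soft_l1",f_scale=4)
    x=o.x;c,n=np.cos(x[2]),np.sin(x[2]);q=(p[:,:2]-x[:2])@np.array([[c,-n],[n,c]])
    hi=q[p[:,2]>17]
    print("pose",x[:2].round(1),np.degrees(x[2]).round(2),"extent",np.percentile(q[:,0],[.3,99.7]).round(1),"handle",np.percentile(hi[:,0],[1,99]).round(1),"wid",np.percentile(hi[:,1],[2,98]).round(1), "steel y",np.median(q[(q[:,0]>-70)&(q[:,0]<110),1]).round(1),"z steel/handle",np.median(p[(q[:,0]>-70)&(q[:,0]<110),2]).round(1),np.median(p[(q[:,0]<-100)&(abs(q[:,1])<10),2]).round(1))
    R=np.array([[c,-n],[n,c]])
    for k,v in PT.items(): print(k,(R@np.array(v)+x[:2]).round(1),end=" ")
    print(); return x
E
python3 - <<'E'
from fit import *
import glob
for c in ("top","side"):
    fit(np.load(c+".npy",allow_pickle=True).item(),np.load(glob.glob(c+"_poker_*.npy")[0]))
E
```

```text
pose [564.1 -20.9] 80.49 extent [-198.3  168.2] handle [-197.   129.8] wid [-13.   12.3] steel y -0.3 z steel/handle 11.6 21.6
tip [555.1 159.1] bend [585.6 107.4] m1 [577.3  58. ] m2 [569.1   8.7] m3 [560.8 -40.6] steel_end [552.6 -89.9] handle [ 540.2 -163.9] 
pose [562.8 -24.9] 79.69 extent [-199.3  172.5] handle [-194.9  -77. ] wid [-16.1  11. ] steel y -0.5 z steel/handle 11.4 20.1
tip [556.4 155.1] bend [586.1 103. ] m1 [577.1  53.8] m2 [568.2   4.6] m3 [559.2 -44.6] steel_end [550.3 -93.7] handle [ 536.9 -167.5]
```

```bash
python3 -m jog '[-0.05,-0.04,0,0,0,0.178, -0.10,-0.08,0,0,0,0.356, -0.15,-0.12,0,0,0,0.534, -0.20,-0.16,0,0,0,0.712, -0.25,-0.20,0,0,0,0.89, -0.30,-0.24,0,0,0,1.068, -0.35,-0.28,0,0,0,1.246, -0.40,-0.31,0,0,0,1.424]' -1; python3 -m jog '[0,0,0,0,0,0]'
```

```text
time: 1.6
tool_pos: [466.3, 156.9, 231.8]
tcp_rot: [179.9, -0.0, 80.3]
ft_force: [0.8, 1.1, -0.3]
finger_gap: 0.3
grip_force: 0.0
time: 1.72
tool_pos: [467.5, 155.0, 231.4]
tcp_rot: [179.9, 0.0, 80.1]
ft_force: [0.0, 0.8, -0.1]
finger_gap: 0.1
grip_force: 0.0
```

```bash
python3 -m jog '[-0.04,0.04,0,0,0,0, -0.08,0.08,0,0,0,0, -0.116,0.119,0,0,0,0, -0.116,0.119,0,0,0,0, -0.116,0.119,0,0,0,0]'; cat > w.py <<'E'
import sys
from fit import *
s=r.snapshot("wrist"); save(s,sys.argv[1])
for o in r.outline_of(s,"poker")[:1]:
    print(o["score"],o["bbox"]); fit(s,o["region"])
print(r.sense()["tool_pos"],r.sense()["ft_force"])
E
python3 w.py w1.png
```

```text
time: 2.35
tool_pos: [563.4, 25.7, 231.0]
tcp_rot: [-179.9, -0.0, 80.6]
ft_force: [-0.8, 0.5, -0.1]
finger_gap: 0.1
grip_force: 0.0
0.97 [249.2, 43.7, 296.3, 378.6]
pose [563.8 -24.4] 79.17 extent [-214.   180.6] handle [-192.5 -171. ] wid [-3.1  7.1] steel y -0.3 z steel/handle 12.7 21.7
tip [559.  155.7] bend [588.3 103.3] m1 [578.9  54.2] m2 [569.5   5.1] m3 [560.1 -44. ] steel_end [550.7 -93.1] handle [ 536.6 -166.8] 
[563.23885363  26.26901362 231.38149429] [ 0.55481095 -0.26553792  0.21278118]
```

View pics/w1.png

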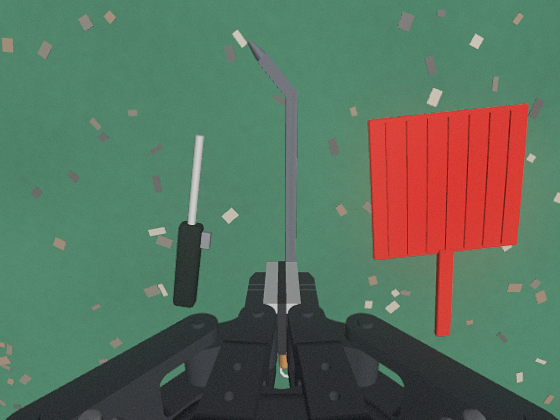

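The wrist view is clear: tip at (248,42), bend at (292,95), shaft down to (291,262), where the fingers hide it. I refit on the unobstructed part.

```bash
sed -i 's/fit(s,o\["region"\])/m=o["region"]; m[255:]=False; fit(s,m); p,u,v=pts(s,m); print(p[v==v.min()].mean(0),v.min()); [print(a,p[v==a].mean(0).round(1)) for a in (120,180,240)]/' w.py; python3 w.py w2.png
```

```text
0.92 [249.9, 43.2, 297.3, 377.8]Traceback (most recent call last):
  File "w.py", line 5, in <module>
    print(o["score"],o["bbox"]); m=o["region"]; m[255:]=False; fit(s,m); p,u,v=pts(s,m); print(p[v==v.min()].mean(0),v.min()); [print(a,p[v==a].mean(0).round(1)) for a in (120,180,240)]
                                                               ~~~^^^^^
  File "fit.py", line 17, in fit
    print("pose",x[:2].round(1),np.degrees(x[2]).round(2),"extent",np.percentile(q[:,0],[.3,99.7]).round(1),"handle",np.percentile(hi[:,0],[1,99]).round(1),"wid",np.percentile(hi[:,1],[2,98]).round(1), "steel y",np.median(q[(q[:,0]>-70)&(q[:,0]<110),1]).round(1),"z steel/handle",np.median(p[(q[:,0]>-70)&(q[:,0]<110),2]).round(1),np.median(p[(q[:,0]<-100)&(abs(q[:,1])<10),2]).round(1))
                                                                                                                     ~~~~~~~~~~~~~^^^^^^^^^^^^^^^^
    return _quantile_unchecked(
        a, q, axis, out, overwrite_input, method, keepdims, weights)
    return _ureduce(a,
                    func=_quantile_ureduce_func,
    ...<5 lines>...
                    overwrite_input=overwrite_input,
                    method=method)
    r = func(a, **kwargs)
    result = _quantile(arr,
                       quantiles=q,
    ...<2 lines>...
                       out=out,
                       weights=wgt)
    slices_having_nans = np.isnan(arr[-1, ...])
                                  ~~~^^^^^^^^^
IndexError: index -1 is out of bounds for axis 0 with size 0
```

```bash
sed -i 's/hi=q\[p\[:,2\]>17\]/hi=q[p[:,2]>17]; hi=hi if len(hi) else q/' fit.py; python3 w.py w2.png
```

```text
0.74 [247.8, 38.5, 298.4, 378.0]
pose [565.6 -20.5] 80.49 extent [-42.3 179.5] handle [-39.8 176.7] wid [-5.8 37.7] steel y 0.0 z steel/handle 12.7 nan
tip [556.6 159.4] bend [587.1 107.7] m1 [578.8  58.4] m2 [570.6   9.1] m3 [562.3 -40.2] steel_end [554.  -89.5] handle [ 541.7 -163.5] 
[554.91485801 164.30442656   7.55357537] 41
120 [583.   83.9  10.7]
180 [573.4  22.4  11.8]
240 [561.7 -45.1  13.1]
[563.52565789  25.84731069 231.57566457] [-0.81929243 -0.23034743  0.27128398]
  return _methods._mean(a, axis=axis, dtype=dtype,
  ret = ret.dtype.type(ret / rcount)
```

```bash
python3 -m jog '[0.05,-0.01,0.02,0,0,0, 0.09,-0.02,0.06,0,0,0, 0.12,-0.03,0.10,0,0,0, 0.13,-0.03,0.14,0,0,0, 0.13,-0.03,0.165,0,0,0, 0.13,-0.03,0.171,0,0,0, 0.13,-0.03,0.171,0,0,0, 0.13,-0.03,0.171,0,0,0]'; python3 w.py w3.png 2>/dev/null
```

```text
time: 3.65
tool_pos: [556.7, 158.1, 62.1]
tcp_rot: [179.8, -0.1, 80.6]
ft_force: [0.8, -0.2, -0.1]
finger_gap: -0.1
grip_force: 0.0
0.77 [273.6, 225.7, 349.7, 325.7]
pose [602.7 -11.5] 93.35 extent [155.8 178.8] handle [157.8 178.5] wid [22. 39.] steel y nan z steel/handle nan nan
tip [553.9 161.9] bend [595.1 118.3] m1 [598.   68.4] m2 [600.9  18.5] m3 [603.8 -31.5] steel_end [606.7 -81.4] handle [ 611.1 -156.2] 
[554.93469939 164.97972041   7.84948566] 226
120 [nan nan nan]
180 [nan nan nan]
240 [560.4 155.5   9.6]
[556.59316544 158.04108893  61.91663998] [ 0.28462752  0.21008092 -0.0722793 ]
```

View pics/w3.png

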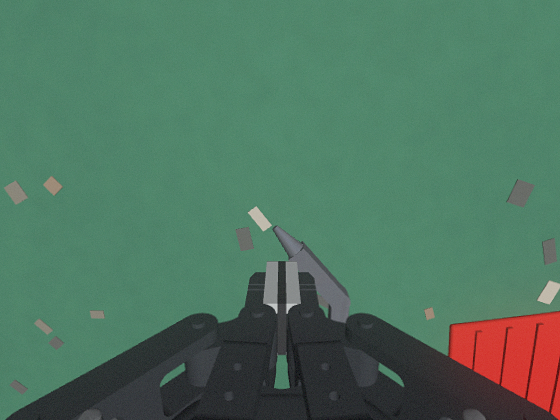

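The tip (275,227) lies just ahead of the fingers, as modelled: its end is about (554.9,165.0), against a prediction of (553.5,163.5). Now I lower to the pass height over the tip point and start the pass.

```bash
python3 -m jog '[0,0,0.01,0,0,0, 0,0,0.02,0,0,0, 0.001,0,0.027,0,0,0, 0.001,0,0.032,0,0,0, 0.001,0,0.034,0,0,0, 0.001,0,0.034,0,0,0, 0.001,0,0.034,0,0,0]'; python3 -m jog '[0,0,0,0,0,0]'
```

```text
time: 4.62
tool_pos: [555.9, 159.0, 26.7]
tcp_rot: [180.0, -0.0, 80.6]
ft_force: [0.1, 0.7, 0.9]
finger_gap: 0.4
grip_force: 0.0
time: 4.75
tool_pos: [555.9, 159.0, 26.6]
tcp_rot: [180.0, -0.0, 80.6]
ft_force: [-0.5, -0.0, -0.5]
finger_gap: 0.1
grip_force: 0.0
```

```bash
python3 -m jog '[-0.003,0.0026,0,0,0,0, -0.0061,0.0051,0,0,0,0, -0.0092,0.0077,0,0,0,0, -0.0122,0.0103,0,0,0,0, -0.0153,0.0129,0,0,0,0, -0.0184,0.0154,0,0,0,0, -0.0214,0.018,0,0,0,0, -0.0245,0.0206,0,0,0,0]'; python3 -m jog '[-0.003,0.0026,0,0,0,0, -0.0061,0.0051,0,0,0,0, -0.0092,0.0077,0,0,0,0, -0.0122,0.0103,0,0,0,0, -0.0153,0.0129,0,0,0,0, -0.0184,0.0154,0,0,0,0, -0.0214,0.018,0,0,0,0, -0.0214,0.018,0,0,0,0]'
```

```text
time: 5.75
tool_pos: [572.1, 131.2, 26.3]
tcp_rot: [-180.0, 0.0, 80.6]
ft_force: [0.1, 0.2, -0.3]
finger_gap: 0.0
grip_force: 0.0
time: 6.75
tool_pos: [586.4, 107.1, 26.3]
tcp_rot: [180.0, 0.0, 80.6]
ft_force: [0.9, 0.3, 0.1]
finger_gap: 0.2
grip_force: 0.0
```

```bash
J='python3 -m jog'; python3 -m jog '[-0.004,0,0,0,0,0, -0.008,0,-0.001,0,0,0, -0.012,0,-0.001,0,0,0, -0.016,0,-0.001,0,0,0, -0.02,0,-0.001,0,0,0, -0.024,0,-0.001,0,0,0, -0.028,0,-0.001,0,0,0, -0.032,0,-0.001,0,0,0]'; python3 -m jog '[-0.004,0,0,0,0,0, -0.008,0,0,0,0,0, -0.012,0,0,0,0,0, -0.016,0,0,0,0,0, -0.02,0,0,0,0,0, -0.024,0,0,0,0,0, -0.028,0,0,0,0,0, -0.032,0,0,0,0,0]'; python3 -m jog '[-0.004,0,0,0,0,0, -0.008,0,0,0,0,0, -0.012,0,0,0,0,0, -0.016,0,0,0,0,0, -0.02,0,0,0,0,0, -0.024,0,0,0,0,0, -0.028,0,0,0,0,0, -0.032,0,0,0,0,0]'
```

```text
time: 7.75
tool_pos: [580.9, 75.6, 27.3]
tcp_rot: [180.0, 0.0, 80.6]
ft_force: [-0.3, -0.2, 0.2]
finger_gap: 0.2
grip_force: 0.0
time: 8.75
tool_pos: [575.7, 44.0, 27.3]
tcp_rot: [-180.0, 0.0, 80.6]
ft_force: [0.3, -0.1, 0.1]
finger_gap: -0.0
grip_force: 0.0
time: 9.75
tool_pos: [570.5, 12.4, 27.3]
tcp_rot: [180.0, 0.0, 80.6]
ft_force: [0.4, 0.2, -0.4]
finger_gap: 0.1
grip_force: 0.0
```

```bash
python3 -m jog '[-0.004,0,0,0,0,0, -0.008,0,0,0,0,0, -0.012,0,0,0,0,0, -0.016,0,0,0,0,0, -0.02,0,0,0,0,0, -0.024,0,0,0,0,0, -0.028,0,0,0,0,0, -0.032,0,0,0,0,0]'; python3 -m jog '[-0.004,0,0,0,0,0, -0.008,0,0,0,0,0, -0.012,0,0,0,0,0, -0.016,0,0,0,0,0, -0.02,0,0,0,0,0, -0.024,0,0,0,0,0, -0.028,0,0,0,0,0, -0.032,0,0,0,0,0]';  python3 -m jog '[-0.004,0,0,0,0,0, -0.008,0,0,0,0,0, -0.012,0,0,0,0,0, -0.016,0,0,0,0,0, -0.02,0,0,0,0,0, -0.024,0,0,0,0,0, -0.028,0,0,0,0,0, -0.032,0,0,0,0,0]'; python3 -m jog '[-0.004,0,0,0,0,0, -0.008,0,0,0,0,0, -0.008,0,0,0,0,0]'
```

```text
time: 10.75
tool_pos: [565.3, -19.1, 27.3]
tcp_rot: [-180.0, 0.0, 80.6]
ft_force: [0.7, 0.0, 0.7]
finger_gap: 0.0
grip_force: 0.0
time: 11.75
tool_pos: [560.0, -50.7, 27.3]
tcp_rot: [180.0, 0.0, 80.6]
ft_force: [-0.1, 0.6, 0.5]
finger_gap: -0.0
grip_force: 0.0
time: 12.75
tool_pos: [554.8, -82.3, 27.3]
tcp_rot: [180.0, 0.0, 80.6]
ft_force: [-0.7, -0.2, -0.4]
finger_gap: 0.1
grip_force: 0.0
time: 13.12
tool_pos: [553.5, -90.2, 27.3]
tcp_rot: [-180.0, 0.0, 80.6]
ft_force: [0.0, -0.2, 0.6]
finger_gap: 0.1
grip_force: 0.0
```

```bash
python3 -m jog '[0,0,-0.008,0,0,0, -0.004,0,-0.015,0,0,0, -0.015,0,-0.018,0,0,0, -0.03,0,-0.018,0,0,0, -0.045,0,-0.018,0,0,0, -0.06,0,-0.018,0,0,0, -0.07,0,-0.018,0,0,0, -0.074,-0.0005,-0.018,0,0,0]'; python3 -m jog '[0,0,0.003,0,0,0, 0,0,0.006,0,0,0, 0,0,0.009,0,0,0, 0,0,0.012,0,0,0, 0,0,0.014,0,0,0, 0,0,0.016,0,0,0, 0,0,0.017,0,0,0, 0,0,0.018,0,0,0]'; python3 w.py w4.png 2>/dev/null | tail -1
```

```text
time: 14.12
tool_pos: [540.7, -163.7, 45.1]
tcp_rot: [-180.0, -0.0, 80.5]
ft_force: [-0.6, -0.0, 0.4]
finger_gap: 0.2
grip_force: 0.0
time: 15.12
tool_pos: [541.0, -162.9, 27.3]
tcp_rot: [180.0, 0.0, 80.6]
ft_force: [0.7, -0.7, 0.1]
finger_gap: -0.0
grip_force: 0.0
[ 540.90536295 -162.81547333   27.21067115] [-1.81974419 -0.34214357  0.35823257]
```

View pics/w4.png

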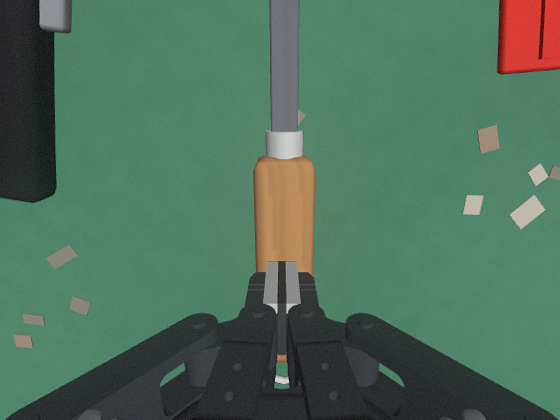

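Fingers (centre column 282) are centred across the handle (254–314). The wood begins at row 157 and the ferrule at row 131; I check the along-handle distance.

```bash
python3 - <<'E'
from h import *
s=r.snapshot("wrist")
t=np.array([541,-163.]);a=np.radians(80.5);d=np.array([np.cos(a),np.sin(a)])
for v in (120,126,134,145,152,156,160,164,170,200,240):
    m=np.zeros((420,560),bool);m[v,276:292]=True
    p,_,_=pts(s,m);q=p.mean(0);print(v,q.round(1),((q[:2]-t)@d).round(1))
m=np.zeros((420,560),bool);m[220,250:320]=True
p,u,_=pts(s,m);k=p[:,2]>17;print(((p[k][:,:2]-t)@[-d[1],d[0]])[[0,-1]])
E
```

```text
120 [553.3 -93.1  12.3] 71.0
126 [552.9 -95.7  12.4] 68.4
134 [552.4 -98.6  17.7] 65.3
145 [ 551.6 -103.3   17.6] 60.6
152 [ 551.1 -106.3   17.8] 57.6
156 [ 550.8 -108.1   17.6] 55.8
160 [ 550.6 -109.6   18.9] 54.2
164 [ 550.3 -110.9   21.4] 52.9
170 [ 549.9 -113.4   22.1] 50.4
200 [ 547.8 -126.5   22.7] 37.1
240 [ 544.7 -145.3   22.9] 18.1
[ 12.55818296 -14.34726256]
```

The wood edge is 55 mm ahead, so I'm over the middle. Now I lower gently.

```bash
python3 -m jog '[0,0,0.0005,0,0,0, 0,0,0.001,0,0,0, 0,0,0.0015,0,0,0, 0,0,0.002,0,0,0, 0,0,0.0025,0,0,0, 0,0,0.003,0,0,0, 0,0,0.0033,0,0,0, 0,0,0.0036,0,0,0]'; python3 -m jog '[0,0,0.0003,0,0,0, 0,0,0.0006,0,0,0, 0,0,0.0006,0,0,0]'
```

```text
time: 16.27
tool_pos: [541.0, -162.8, 23.7]
tcp_rot: [-180.0, 0.0, 80.6]
ft_force: [0.4, 1.0, -0.7]
finger_gap: -0.3
grip_force: 0.0
time: 16.65
tool_pos: [541.0, -162.8, 23.1]
tcp_rot: [-180.0, 0.0, 80.6]
ft_force: [-0.3, 0.4, -0.2]
finger_gap: -0.0
grip_force: 0.0
```

```bash
python3 -m jog '[0,0,0.0002,0,0,0, 0,0,0.0004,0,0,0, 0,0,0.0004,0,0,0]'; python3 -m jog '[0,0,0.0002,0,0,0, 0,0,0.0004,0,0,0, 0,0,0.0004,0,0,0]'; python3 -m jog '[0,0,0.0002,0,0,0, 0,0,0.0003,0,0,0, 0,0,0.0003,0,0,0]'
```

```text
time: 17.02
tool_pos: [541.0, -162.9, 22.7]
tcp_rot: [-180.0, 0.0, 80.6]
ft_force: [0.6, -0.4, -0.2]
finger_gap: 0.1
grip_force: 0.0
time: 17.4
tool_pos: [540.9, -162.8, 22.3]
tcp_rot: [-180.0, -0.0, 80.6]
ft_force: [0.4, -0.5, -0.2]
finger_gap: -0.1
grip_force: 0.0
time: 17.77
tool_pos: [541.0, -162.8, 22.1]
tcp_rot: [180.0, 0.0, 80.6]
ft_force: [-0.4, 0.7, 1.4]
finger_gap: 0.1
grip_force: 0.8
```

```bash
python3 -m jog '[0,0,0.0001,0,0,0, 0,0,0.0002,0,0,0, 0,0,0.0002,0,0,0]'; python3 -c "
from bench import r
for i in range(3): r.snapshot('wrist'); s=r.sense(); print(s['ft_force'].round(2),s['grip_force'],s['tool_pos'])"
```

```text
time: 18.15
tool_pos: [541.0, -162.9, 22.1]
tcp_rot: [180.0, 0.0, 80.6]
ft_force: [-1.0, 1.0, 5.2]
finger_gap: 0.1
grip_force: 2.5
[-2.19  0.95  5.03] 2.495889700949192 [ 541.02300165 -162.83342336   22.09093629]
[-2.24  1.61  4.51] 2.495064251124859 [ 541.0281759  -162.86939376   22.09004232]
[-2.38  1.11  4.83] 2.4940024316310883 [ 541.04257808 -162.83956734   22.10364018]
```

Contact is steady at about 5 N.

```bash
python3 -c "
from bench import r
print(r.hand_in())"
```

```text
the job is handed in; nothing more can be done
None
```

I passed the fingertips about 15 mm above the steel from the tip, round the bend to the handle, with no contact felt. They now rest on the middle of the handle's top at about 5 N, and I handed the job in at about 18 s of the 43 s allowed; no verdict came back.

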